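Fit the battery pack into the infusion pump

ROBOT

A 6-joint arm with a two-finger parallel gripper is mounted at the origin on a cart in front of the work surface, level with it; the furniture and walls round the work are solid. World frame = base frame: x ahead of the robot, y to its left, z up, the work surface at z = 0. Lengths are in m, angles in rad, forces in N, time in s.
With the tool pointing down it reaches from about 0.35 to 0.975 m from the base axis. Payload 4.9 kg.
Tool frame: the origin (TCP) lies on the centre line of the jaws, within the pads' length; the fingertips stand ahead of it and the grasp point (between the pads) is the TCP (manip.tip_extent is the z of the fingertips in the tool frame, in m); z points along the fingers, y is the line along which they close (so a half turn about z gives the same grasp; the last joint's range is limited). The gripper opens to 85 mm and grips with 20 to 120 N. Pads are 22 mm wide; open, the fingers measure 114 mm over their backs; the gripper's body (76 mm by 85 mm) begins 54 mm behind the grasp point. The pads swing forward as they close: fully open they stand 13 mm farther back than shut.
Start: joints at [1.104, 0.053, 1.613, -0, 1.476, -0.119], TCP at [0.213, 0.588, 0.25] pointing down, gripper open.
Joint ranges: [-3.01, 3.01], [-1.01, 2.22], [0.06, 2.58], [-1.02, 4.17], [0.09, 2.62], [-3.14, 3.14]. Speed limits (rad/s): [2.57, 2.57, 3.14, 3.14, 3.14, 3.14].

INTERFACE

Orientations are given as a unit quaternion [w, x, y, z].
In Python, from plant import manip gives the robot as it stands. The module is installed in compiled form; this text tells all that it offers.
- The arm moves only by the tool inch_along, called by a JSON object that holds its "api" and its "payload", one argument or row to a line. Schema: {"type":"object","properties":{"increments":{"type":"array","items":{"type":"object","properties":{"aperture":{"type":"number"},"dx":{"type":"number"},"dy":{"type":"number"},"dz":{"type":"number"},"drx":{"type":"number"},"dry":{"type":"number"},"drz":{"type":"number"}},"additionalProperties":false,"required":["aperture"]},"minItems":1,"maxItems":5},"only":{"type":"string"},"quiet":{"type":"boolean"},"lines":{"type":"string"}},"required":["increments"],"additionalProperties":false}. increments is a list of rows, 1 to 5 of them, each an object with the fields aperture (the opening from 0.0 (shut) to 1.0 (fully open)), dx, dy, dz (the shift in shares of the most that a row can go, 1 being 62.5 mm), drx, dry, drz (a rotation vector in parts of the range, where 1.0 means pi/2 rad); a field left out counts as zero (the opening has to be given); each row shifts and turns the commanded pose from where the row before left it, along the tool's axes as they then stand; what a row does not reach is not made up. A row lasts 1/8 s, in which the tool goes at most 0.0625 m and 0.188 rad, less where a joint would pass 70% of its speed; a pose out of reach is approached as far as the arm can. The fingers move at their own pace and stop on an object; the grip force is fixed at half the most. Time passes only in rows, so rows that do not move let the fingers close. The tool returns the time, the measured TCP pose, the force, the opening and the grip force at its end. only (a regular expression) keeps the lines of the reply that match it, lines (a string "A,B") keeps lines A to B, and quiet returns only ok. Shift and turn numbers lie between -1 and 1, and a call with a number outside is refused. Input that does not fit is refused with a message, and nothing moves.
- manip.state(): the state, without advancing time (a new reading comes with each control period).
- manip.grab_frame(name): name is "scene" or "top" or "wrist"; returns (picture, depth): 420x560x3 uint8, red, green, blue; 420x560 float32, m along the optical axis (not along the pixel's ray), 0 where there is no reading.
- manip.camera_params(name): a dict with "intrinsics" (3x3 intrinsics, pixels), "xyz" and "orientation" of the camera in the world. Camera axes: x right, y down, z forward; pixel columns grow to the right and rows downward; lengths in m; the calibration is good to about 2 mm. A picture is of the moment at which its call begins: read the wrist's pose just before it. camera_params takes no time and is no camera call; for the wrist camera it gives the pose at the moment of the call.
- manip.job_done(): hands the job in; it is judged then, once.
Trained networks look in the newest picture that a camera, given by its name, has taken for a name from the list of things; names that differ only in an ending like _2 or _b are one class to them, and where a whole thing is asked for, a point or a joint stands for the part that bears it (a point fixed in the world has none). Each returns a list of dicts, best first, with "conf" (0 to 1); they miss things now and then, are a little off and sometimes report something else, mostly with a low value. They report only what shows in the picture. A call takes as long as a camera call.
- manip.look_for(camera, query): "extent" ([left, top, right, bottom] in pixels, round what is visible of it).
- manip.outline_of(camera, query): "region" (420x560 bool, what is visible of it) and "extent" ([left, top, right, bottom] in pixels, round what is visible of it).
- manip.mark_of(camera, query): "centre" ([row, column] in pixels: a listed point, or the origin of a listed thing).
The state is a dict: "time": time; "joint_pos": joint angles; "joint_vel": joint speeds; "joint_efforts": joint torques, N m; "tool_pos": TCP position; "tool_rot": TCP orientation; "contact_force": force on the tool from outside, world axes, zero at the start; "ft_torque": the same for the moment, N m; "gripper_width": opening from 0.0 (shut) to 1.0 (fully open); "grasp_force": force on a finger pad.
Only numpy, scipy, OpenCV 4.12 (cv2) and the standard library are available. Lean on these libraries where they do the work, as an engineer would, in place of code of your own. Each camera call takes 0.05 s, during which the arm holds its last target. There are 200 camera calls.

TASK

The infusion pump lies on its face with its battery bay open and needs its pack before it can go back on the shelf. Take the battery pack, hook its blue tongue under the blue lip of the bay with the other end raised, then rock it down and press that end until it lies flat on the bay floor and the orange catch has snapped back over it. Let go of it and leave the calculator, the pen and the rubber stamp where they are.

Things in the scene. Friction and masses are not known exactly. Their poses are not given: they have to be found in the camera images.
- pump: Infusion pump lying on its face, heavy, does not move: white housing, grey back cover facing up, 176 (x) x 200 (y) x 60 mm high. Origin: centre of its underside, z up. Its battery bay is sunk 14 mm into the cover, long side along x: blue lip at the -x end (far from the robot), orange catch at the +x end. Bay 52.4 mm wide (pack 50), long edges bevelled 3 mm at 45 degrees as a lead-in.
- bay_floor (a point): Where the origin of the fully seated pack lies: on the bay floor, 46 mm above the worktop, 14 mm below the cover, 8 mm to -x and 28 mm to -y of the pump's origin; axes as the pump's. The seated pack's axes are parallel to these (tongue to -x). The bay runs from 62 mm to -x (wall under the lip) to 56.2 mm to +x of this point.
- lip_edge (a point): Middle of the lower front edge of the fixed blue lip: 56 mm to -x of bay_floor, 11 mm above the bay floor. The lip is 42 mm wide, 6 mm thick (top 17 mm above the bay floor), its upper front edge bevelled at 45 degrees (4.5 mm) to let the tilted pack in. It overhangs the bay by 6 mm, so the tongue cannot go in from straight above.
- catch_nose (a point): Tip of the nose of the orange catch (24 mm wide), on its underside: at rest 52 mm to +x of bay_floor, 17 mm above the bay floor. Above it the nose slopes back 6 mm over 8 mm of height to its top, 26.5 mm above the floor, so the heel going down pushes it aside; it springs back over the pack's heel step, 1 mm clear. A pack tilted 0.25 rad or more clears its top while the tongue goes in.
- catch (a joint): Slide of the orange catch away from the bay (pump's +x), m: 0 at rest, 0.006 fully pushed back. Spring force 2.4 N at 0, 4.8 N at 0.006. Pressing the pack's heel end past it takes about 5 to 15 N downward.
- pack: Dark battery pack lying flat, label up, 0.21 to 0.36 kg: body 110 (x) x 50 (y) x 36 mm. Origin: centre of the body's underside. Heel (+x end): the part above 16 mm is set back 5 mm, a step for the catch. Seated, its top is 22 mm above the cover: grip across the 50 mm width with fingertips 17 mm or more above its underside. Tongue under the lip and heel on the catch, it leans at about 0.19 rad.
- pack_tongue (a point): Middle of the tip of the blue tongue, 61 mm to -x of the pack's origin, 5.5 mm above its underside. The tongue sticks out 6 mm from the body's -x end, is 36 mm wide and spans 2 to 9 mm above the underside.
- calculator: Bystander: grey pocket calculator, 118 x 72 x 18 mm, lying flat; origin at the centre of its underside.
- pen_click: Bystander: red pen, 145 mm long (y), lying flat; origin at the centre of its underside.
- rubber_stamp: Bystander: wooden rubber stamp, 25 x 52 x 69 mm, standing; origin at the centre of its underside.
- pole_clamp (a point): Foot of the dark pole clamp on the pump's cover, 100 mm to +y of the bay's centre line; the clamp is 34 mm wide (y), its nearest side 83 mm from that line, and stands 39 mm above the cover.

How it is judged:
On the way:
1. the pack's tongue is under the lip while its heel end is still raised (x of pack_tongue in the frame of lip_edge below -0.001 m and z of pack_tongue in the frame of lip_edge between -0.015 and 0 m and y of pack_tongue in the frame of lip_edge between -0.006 and 0.006 m and angle between pack's own z axis and vertical above 0.06 rad), for 0.1 s.
At the end, for the whole second after the job is handed in: The pack lies in the bay, tongue under the lip, origin within 4 mm of bay_floor seen from above and no more than 2 mm above it, tilted less than 0.025 rad and turned less than 0.05 rad from the pump; the catch is back to within 1.5 mm of rest; the pack is released and at rest (horizontal distance between pack and bay_floor below 0.004 m and z of pack in the frame of bay_floor below 0.002 m and angle between pack's own z axis and vertical below 0.025 rad and angle between the x axis of pack and the x axis of pump, either way round below 0.05 rad and x of pack_tongue in the frame of lip_edge below -0.002 m and value of joint catch below 0.0015 m and linear speed of pack below 0.01 m/s); the robot touches nothing.
It fails at once if the calculator, the pen or the rubber stamp is moved more than 30 mm (distance of any of calculator, pen_click, rubber_stamp from where it was at the start of the episode above 0.03 m).
It also fails if it takes over 51 s, if anything falls off the work surface, if the arm or the gripper's body presses on something with over 40 N, if the wrist force passes 120 N, or if a joint passes its speed limit or range.

## Working session

There is one attempt and no reset: what is moved stays moved. The work goes in short steps, Python scripts to look and compute and a tool call to move; the robot and the scene stay as the last step left them, time stands still between calls to the robot, and variables do not carry over. Pictures are saved under pics/ and viewed, at most 10 in all, crops included, and the job is handed in when it is done.

```bash
mkdir -p pics; cat > h.py <<'E'
import numpy as np, cv2
from plant import manip
from scipy.spatial.transform import Rotation as R
def rot(q): return R.from_quat([q[1],q[2],q[3],q[0]])
def cloud(cam):
    pr=manip.camera_params(cam); im,d=manip.grab_frame(cam)
    K=np.array(pr["intrinsics"]); v,u=np.mgrid[:420,:560]
    P=np.stack([(u-K[0,2])/K[0,0]*d,(v-K[1,2])/K[1,1]*d,d],-1)
    P=rot(pr["orientation"]).apply(P.reshape(-1,3)).reshape(P.shape)+pr["xyz"]
    P[d==0]=np.nan
    return im,P
def save(n,im): cv2.imwrite(f"pics/{n}.png",im[:,:,::-1])
E
python3 - <<'E'
from h import *
s=manip.state();print(s["time"],s["tool_pos"],s["tool_rot"],s["gripper_width"],manip.tip_extent)
for c in("top","scene"):
    im,P=cloud(c);save(c,im);print(c,manip.camera_params(c))
    for q in("pack","pump","calculator","pen_click","rubber_stamp"):
        r=manip.outline_of(c,q)
        for o in r[:2]:
            p=P[o["region"]];p=p[~np.isnan(p[:,0])]
            print(q,round(o["conf"],2),o["extent"],np.nanmedian(p,0).round(3),np.percentile(p,2,0).round(3),np.percentile(p,98,0).round(3))
E
```

```text
0.0 [0.2127327  0.58704889 0.24904331] [-3.06095390e-04  1.72995438e-01  9.84922071e-01 -9.98999201e-04] 1.0011166534026898 0.019
top {'intrinsics': array([[517.4099324 ,   0.        , 275.04293135],
       [  0.        , 517.4099324 , 211.17614191],
       [  0.        ,   0.        ,   1.        ]]), 'xyz': array([ 0.29193993, -0.1319676 ,  1.47598176]), 'orientation': array([-0.04400521,  0.70919784, -0.70287947,  0.03259471])}
pump 0.81 [110.1, 171.3, 186.3, 240.6] [0.459 0.242 0.059] [0.374 0.147 0.013] [0.546 0.343 0.097]
calculator 0.62 [223.2, 196.8, 256.6, 244.3] [ 0.425 -0.003  0.015] [ 0.368 -0.043 -0.001] [0.484 0.038 0.023]
pen_click 0.61 [255.6, 229.1, 294.4, 259.7] [ 0.366 -0.108  0.007] [ 0.326 -0.156 -0.006] [ 0.401 -0.052  0.015]
rubber_stamp 0.44 [404.9, 193.3, 419.8, 206.7] [ 0.482 -0.494  0.022] [ 0.471 -0.519  0.007] [ 0.494 -0.476  0.072]
scene {'intrinsics': array([[427.91964208,   0.        , 276.60404954],
       [  0.        , 427.91964208, 212.28302304],
       [  0.        ,   0.        ,   1.        ]]), 'xyz': array([-0.57397219, -0.62492982,  0.68694302]), 'orientation': array([-0.43533534,  0.72486848, -0.46315655,  0.26558395])}
pack 0.56 [317.0, 228.2, 332.4, 250.2] [ 0.407 -0.294  0.034] [ 0.379 -0.324  0.003] [ 0.483 -0.26   0.038]
pump 0.61 [157.2, 180.4, 217.6, 223.1] [0.458 0.17  0.058] [0.378 0.143 0.005] [0.542 0.335 0.097]
calculator 0.94 [222.4, 211.5, 254.1, 233.9] [ 0.409 -0.011  0.014] [ 0.363 -0.048 -0.   ] [0.478 0.03  0.019]
pen_click 0.65 [240.1, 237.5, 277.8, 247.2] [ 0.365 -0.109  0.006] [ 0.331 -0.15  -0.001] [ 0.396 -0.065  0.01 ]
rubber_stamp 0.77 [389.7, 229.8, 411.6, 253.7] [ 0.479 -0.505  0.016] [ 0.467 -0.527  0.   ] [ 0.497 -0.483  0.066]
```

```bash
python3 - <<'E'
import cv2
im=cv2.imread("pics/top.png")[130:290,80:440]
cv2.imwrite("pics/topc.png",cv2.resize(im,None,fx=2.2,fy=2.2,interpolation=cv2.INTER_CUBIC))
E
```

```text
(no output)
```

View pics/topc.png

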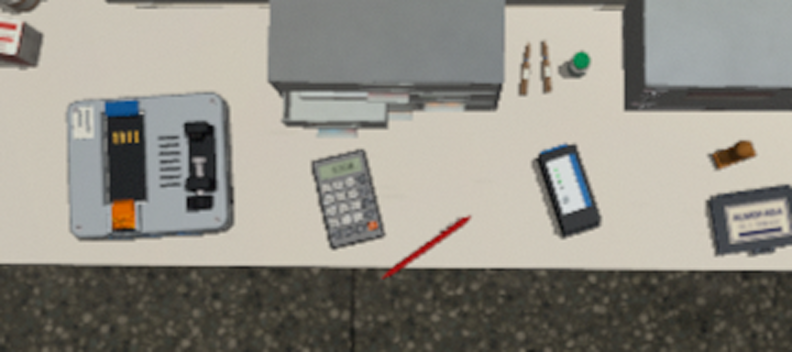

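The top view shows the pump at left, with blue lip far (123,107) and orange catch near (123,215). The pack is at (568,190), tongue end far, with the calculator and pen between them. I'll refine the poses from depth.

```bash
python3 - <<'E'
from h import *
im,P=cloud("top")
def rect(m,name):
    p=P[m][:,:2].astype(np.float32); r=cv2.minAreaRect(p); print(name,len(p),r)
z=P[...,2]
v,u=np.mgrid[:420,:560]
rect((abs(z-.036)<.008)&(u>318)&(u<358)&(v>190)&(v<245),"pack")
rect((abs(z-.06)<.006)&(u>100)&(u<195)&(v>165)&(v<248),"pump")
hsv=cv2.cvtColor(im,cv2.COLOR_RGB2HSV)
for n,lo,hi in(("orange",8,20),("blue",100,115)):
    m=(hsv[...,0]>=lo)&(hsv[...,0]<=hi)&(hsv[...,1]>150)&(hsv[...,2]>80)
    a=m&(u<195)&(u>100)&(v>165)&(v<248); print(n,np.nanmean(P[a],0)); 
    a=m&(u>318)&(u<358)&(v>185)&(v<245); print(n,"pack",a.sum(),np.nanmean(P[a],0) if a.any() else 0)
for b in((200,310),(365,440)):
    q=P[100:180,b[0]:b[1]].reshape(-1,3);q=q[q[:,2]>.1];print(q.min(0),q.max(0))
print("wrist",manip.camera_params("wrist"))
E
```

```text
pack 673 ((0.4387036859989166, -0.2869364023208618), (0.10455802828073502, 0.050644394010305405), 18.46425437927246)
pump 2952 ((0.46141600608825684, 0.24769774079322815), (0.17564848065376282, 0.2005711942911148), 3.9290733337402344)
orange [0.41495641 0.2736741  0.0655579 ]
orange pack 0 0
blue [0.53227536 0.28246075 0.06251234]
blue pack 60 [ 0.45852607 -0.29327746  0.03191233]
[ 0.52500453 -0.19568868  0.10080543] [0.7252537  0.09849129 0.24576054]
[ 0.53884655 -0.54734459  0.10001811] [ 0.72687409 -0.32976855  0.24937076]
wrist {'intrinsics': array([[370.30280113,   0.        , 279.32038565],
       [  0.        , 370.30280113, 208.04057137],
       [  0.        ,   0.        ,   1.        ]]), 'xyz': array([0.15131567, 0.60908806, 0.37407821]), 'orientation': array([0.10727491, 0.81173549, 0.56909786, 0.07553283])}
```

Careful with the scale: shifts go in shares of 62.5 mm and turns go in shares of pi/2 rad. That gives: -0.0436 m is -0.6976, -0.037 m is -0.592.

{"api": "inch_along", "payload": {
  "increments": [
    {"aperture": 1,"dx": -0.6976,"dy": -0.592},
    {"aperture": 1,"dx": -0.6976,"dy": -0.592},
    {"aperture": 1,"dx": -0.6976,"dy": -0.592},
    {"aperture": 1,"dx": -0.6976,"dy": -0.592},
    {"aperture": 1,"dx": -0.6976,"dy": -0.592}
  ]
}}

```text
time: 1.27
tool_pos: [0.3555, 0.3378, 0.2506]
tool_rot: [0.0, 0.173, 0.985, 0.0]
contact_force: [1.4, -0.0, -0.2]
gripper_width: 0.999
grasp_force: 0.0
```

{"api": "inch_along", "payload": {
  "increments": [
    {"aperture": 1,"dx": -0.6976,"dy": -0.592},
    {"aperture": 1,"dx": -0.6976,"dy": -0.592},
    {"aperture": 1,"dx": -0.6976,"dy": -0.592}
  ]
}}

```text
time: 1.65
tool_pos: [0.4407, 0.1887, 0.2507]
tool_rot: [0.001, 0.173, 0.985, 0.0]
contact_force: [0.0, 0.2, -0.4]
gripper_width: 1.002
grasp_force: 0.0
```

{"api": "inch_along", "payload": {
  "increments": [
    {"aperture": 1,"drz": -0.0891},
    {"aperture": 1,"drz": -0.0891},
    {"aperture": 1,"drz": -0.0891},
    {"aperture": 1}
  ]
}}

```text
time: 2.15
tool_pos: [0.4401, 0.1903, 0.2504]
tool_rot: [0.0, -0.035, 0.999, 0.0]
contact_force: [-0.5, 0.5, 0.2]
gripper_width: 1.0
grasp_force: 0.0
```

```bash
python3 - <<'E'
from h import *
im,P=cloud("wrist");save("w1",im);np.save("w1.npy",P)
for q in("lip_edge","catch_nose","bay_floor","pump"):
    for o in manip.mark_of("wrist",q)[:2]:
        r,c=map(int,o["centre"]);print(q,o["conf"],o["centre"],P[r,c])
E
```

```text
bay_floor 0.88 [221.1, 370.5] [0.46939716 0.27590567 0.04609194]
pump 0.82 [197.8, 332.7] [0.44604938 0.23611375 0.05967128]
```

View pics/w1.png

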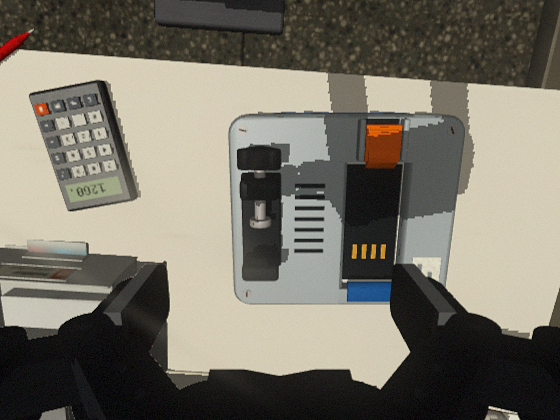

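The bay is at px (345–403, 165–282), the lip at (348–393, 282–302) and the catch at (365–403, 124–167). Next I'll fit the pump pose.

```bash
python3 - <<'E'
from h import *
P=np.load("w1.npy");im=cv2.imread("pics/w1.png");hsv=cv2.cvtColor(im,cv2.COLOR_BGR2HSV)
v,u=np.mgrid[:420,:560];z=P[...,2];box=(u>215)&(u<480)&(v>105)&(v<312)
print("floor z",np.nanmedian(z[190:235,355:395]),"cover",np.nanmedian(z[130:300,410:445]),"table",np.nanmedian(z[330:360,200:350]))
def rect(m):
    return cv2.minAreaRect(P[m][:,:2].astype(np.float32))
r=rect(box&(abs(z-.0595)<.004));print("cover",r)
a=np.deg2rad(r[2]);a=(a+np.pi/4)%(np.pi/2)-np.pi/4
print("yaw",a)
e=np.array([np.cos(a),np.sin(a)]);n=np.array([-e[1],e[0]])  # e=-pump x, n=-pump y (world)
c=np.array(r[0]);print("bay from cover",c+.008*e+.028*n)
def ext(m,nm):
    p=P[m];p=p[~np.isnan(p[:,0])];s=p[:,:2]@np.stack([e,n],1)
    lo,hi=np.percentile(s,1.5,0),np.percentile(s,98.5,0);print(nm,len(p),"e",lo[0].round(4),hi[0].round(4),"n",lo[1].round(4),hi[1].round(4),"z",np.percentile(p[:,2],[5,50,95]).round(4))
ext(box&(abs(z-.046)<.003)&(u>335)&(u<410)&(v>150)&(v<285),"floor")
h,S,V=[hsv[...,i] for i in range(3)]
ext(box&(h>=100)&(h<=115)&(S>150)&(z>.061),"blue")
ext(box&(h>=5)&(h<=20)&(S>150)&(z>.066),"orange hi")
print("c",c@e,c@n)
print("expected floor centre e,n",c@e+.008,c@n+.028)
# floor edges: cross-section n profile
E
```

```text
floor z 0.046525726939197765 cover 0.06046842025835797 table 0.00022697556003506425
cover ((0.4637078046798706, 0.24778148531913757), (0.1756903976202011, 0.19930680096149445), 4.038568019866943)
yaw 0.07048630901242592
bay from cover [0.46971596 0.27627538]
floor 6340 e 0.4364 0.5471 n 0.219 0.2685 z [0.0453 0.0465 0.0477]
blue 634 e 0.5454 0.5597 n 0.2218 0.2603 z [0.0615 0.0631 0.0643]
orange hi 1506 e 0.3998 0.4341 n 0.2281 0.256 z [0.0689 0.0711 0.0733]
c 0.4800071010198946 0.214508217927565
expected floor centre e,n 0.4880071010198946 0.242508217927565
```

In the tool's units: -0.0594 m is -0.9504, 0.0054 m is 0.0864.

{"api": "inch_along", "payload": {
  "increments": [
    {"aperture": 1,"dx": 0.0864,"dy": -0.9504},
    {"aperture": 1,"dx": 0.0864,"dy": -0.9504},
    {"aperture": 1,"dx": 0.0864,"dy": -0.9504},
    {"aperture": 1,"dx": 0.0864,"dy": -0.9504},
    {"aperture": 1,"dx": 0.0864,"dy": -0.9504}
  ]
}}

```text
time: 3.02
tool_pos: [0.4343, -0.1096, 0.2506]
tool_rot: [0.001, -0.036, 0.999, -0.0]
contact_force: [1.3, 0.6, 0.4]
gripper_width: 1.003
grasp_force: 0.0
```

{"api": "inch_along", "payload": {
  "increments": [
    {"aperture": 1,"dx": 0.0864,"dy": -0.9504},
    {"aperture": 1,"dx": 0.0864,"dy": -0.9504},
    {"aperture": 1,"dx": 0.0864,"dy": -0.9504,"drz": -0.0802},
    {"aperture": 1,"drz": -0.0802},
    {"aperture": 1}
  ]
}}

```text
time: 3.65
tool_pos: [0.431, -0.2872, 0.25]
tool_rot: [-0.0, -0.16, 0.987, 0.0]
contact_force: [0.5, 0.7, -0.2]
gripper_width: 0.999
grasp_force: 0.0
```

```bash
python3 - <<'E'
from h import *
s=manip.state()
im,P=cloud("wrist");save("w2",im);np.save("w2.npy",P)
print("joints",np.round(s["joint_pos"],2))
z=P[...,2];d=np.hypot(P[...,0]-.4387,P[...,1]+.2869)
m=(abs(z-.036)<.005)&(d<.075)
r=cv2.minAreaRect(P[m][:,:2].astype(np.float32));print("pack",m.sum(),r,np.nanmedian(z[m]))
for o in manip.mark_of("wrist","pack")[:1]+manip.mark_of("wrist","pack_tongue")[:1]:
    rr,c=map(int,o["centre"]);print(o["conf"],o["centre"],P[rr,c])
# deltas in tool axes
T=rot(s["tool_rot"]);print("tool yaw",np.arctan2(*(-T.as_matrix()[:2,0][::-1])))
E
```

```text
joints [-0.73 -0.21  1.86  0.    1.49 -2.62]
pack 5843 ((0.4391680359840393, -0.2875305414199829), (0.10406707972288132, 0.05038293078541756), 18.08504867553711) 0.03640204796340352
0.88 [180.5, 277.2] [ 0.43031389 -0.29032609  0.03569647]
tool yaw 0.3209900508232888
```

View pics/w2.png

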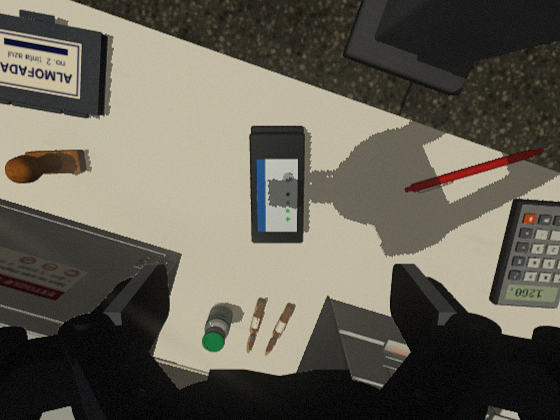

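```bash
python3 - <<'E'
from h import *
P=np.load("w2.npy");a=np.deg2rad(18.2);e=np.array([np.cos(a),np.sin(a)]);n=np.array([-e[1],e[0]])
c=np.array([.43917,-.28753]);s=(P[...,:2]-c)@e;t=(P[...,:2]-c)@n;z=P[...,2]
for k in np.arange(-.068,.068,.004):
    m=(abs(t)<.012)&(s>=k)&(s<k+.004)
    if m.any(): print(round(k,3),m.sum(),np.percentile(z[m],[10,50,90]).round(4))
im,Q=cloud("top");s=(Q[...,:2]-c)@e;t=(Q[...,:2]-c)@n;z=Q[...,2]
for k in list(np.arange(-.068,-.044,.004))+list(np.arange(.044,.076,.004)):
    m=(abs(t)<.014)&(s>=k)&(s<k+.004)
    if m.any(): print(round(k,3),m.sum(),np.median(z[m]).round(3),im[m].mean(0).round())
E
```

```text
-0.068 100 [-0.0005  0.0004  0.0011]
-0.064 99 [-0.0008  0.0003  0.0011]
-0.06 124 [-0.0004  0.001   0.0161]
-0.056 100 [0.0153 0.0162 0.0174]
-0.052 160 [0.0177 0.0356 0.0369]
-0.048 133 [0.0353 0.0365 0.0373]
-0.044 109 [0.0354 0.0363 0.0372]
-0.04 130 [0.0353 0.0362 0.0372]
-0.036 113 [0.0353 0.0363 0.0373]
-0.032 125 [0.0356 0.0365 0.0376]
-0.028 363 [0.0361 0.3249 0.3268]
-0.024 117 [0.0355 0.0365 0.038 ]
-0.02 5844 [0.3059 0.3129 0.3175]
-0.016 114 [0.0358 0.0366 0.0376]
-0.012 105 [0.0357 0.0367 0.0378]
-0.008 105 [0.0353 0.0365 0.0376]
-0.004 118 [0.0357 0.0366 0.0375]
0.0 108 [0.0358 0.0365 0.0375]
0.004 103 [0.0357 0.0366 0.0375]
0.008 102 [0.0358 0.0366 0.0375]
0.012 99 [0.0358 0.0365 0.0374]
0.016 101 [0.0357 0.0365 0.0375]
0.02 103 [0.0357 0.0365 0.0376]
0.024 96 [0.0356 0.0366 0.0373]
0.028 102 [0.0357 0.0367 0.0376]
0.032 102 [0.0356 0.0367 0.0376]
0.036 98 [0.0357 0.0366 0.0375]
0.04 94 [0.0354 0.0362 0.037 ]
0.044 98 [0.0353 0.0361 0.0371]
0.048 100 [0.0355 0.0363 0.0368]
0.052 1 [0.035 0.035 0.035]
0.064 52 [-0.0005  0.0004  0.0017]
-0.068 47 0.552 [151. 119. 109.]
-0.064 45 0.554 [152. 111. 100.]
-0.06 57 0.552 [129.  92.  83.]
-0.056 55 0.539 [88. 55. 50.]
-0.052 53 0.542 [85. 51. 46.]
-0.048 57 0.539 [88. 58. 53.]
-0.044 53 0.544 [88. 54. 49.]
0.044 35 0.54 [88. 59. 54.]
0.048 24 0.538 [89. 55. 50.]
0.052 16 0.539 [98. 59. 53.]
0.056 8 0.531 [96. 70. 68.]
0.072 1 -0.003 [128.  90.  81.]
```

Heel step is on the near side and the tongue is far, as expected. The origin is near (0.437, -0.288). I'll grasp about 10 mm toward the heel.

In the tool's units: 0.06 m is 0.96, 0.05 m is 0.8.

{"api": "inch_along", "payload": {
  "increments": [
    {"aperture": 1,"dx": 0.0688,"dy": -0.0464,"dz": 0.96},
    {"aperture": 1,"dz": 0.96},
    {"aperture": 1,"dz": 0.8},
    {"aperture": 1,"dz": 0.48},
    {"aperture": 1,"dz": 0.208}
  ]
}}

```text
time: 4.47
tool_pos: [0.4273, -0.2892, 0.0354]
tool_rot: [-0.001, -0.162, 0.987, 0.001]
contact_force: [-0.5, 0.5, -0.7]
gripper_width: 0.999
grasp_force: 0.0
```

{"api": "inch_along", "payload": {
  "increments": [
    {"aperture": 1},
    {"aperture": 0},
    {"aperture": 0},
    {"aperture": 0},
    {"aperture": 0}
  ]
}}

```text
time: 5.1
tool_pos: [0.4293, -0.2918, 0.0394]
tool_rot: [0.001, -0.161, 0.987, -0.001]
contact_force: [-1.5, 0.6, 6.9]
gripper_width: 0.567
grasp_force: 65.5
```

{"api": "inch_along", "payload": {
  "increments": [
    {"aperture": 0},
    {"aperture": 0,"dz": -0.48},
    {"aperture": 0,"dz": -0.8}
  ]
}}

```text
time: 5.48
tool_pos: [0.426, -0.289, 0.1151]
tool_rot: [-0.002, -0.161, 0.987, 0.003]
contact_force: [0.8, -1.0, -3.6]
gripper_width: 0.564
grasp_force: 64.3
```

In the tool's units: 0.0532 m is 0.8512, -0.0192 m is -0.3072.

{"api": "inch_along", "payload": {
  "increments": [
    {"aperture": 0,"dz": -0.8},
    {"aperture": 0,"dz": -0.56},
    {"aperture": 0,"dx": -0.3072,"dy": 0.8512},
    {"aperture": 0,"dx": -0.3072,"dy": 0.8512},
    {"aperture": 0,"dx": -0.3072,"dy": 0.8512}
  ]
}}

```text
time: 6.1
tool_pos: [0.4309, -0.1194, 0.2014]
tool_rot: [-0.0, -0.161, 0.987, 0.0]
contact_force: [0.7, 0.5, -3.2]
gripper_width: 0.565
grasp_force: 64.5
```

{"api": "inch_along", "payload": {
  "increments": [
    {"aperture": 0,"dx": -0.3072,"dy": 0.8512},
    {"aperture": 0,"dx": -0.3072,"dy": 0.8512},
    {"aperture": 0,"dx": -0.3072,"dy": 0.8512},
    {"aperture": 0,"dx": -0.3072,"dy": 0.8512},
    {"aperture": 0,"dx": -0.3072,"dy": 0.8512}
  ]
}}

```text
time: 6.72
tool_pos: [0.4372, 0.1633, 0.2016]
tool_rot: [-0.0, -0.161, 0.987, -0.0]
contact_force: [0.3, 0.2, -3.2]
gripper_width: 0.569
grasp_force: 64.5
```

{"api": "inch_along", "payload": {
  "increments": [
    {"aperture": 0,"dx": -0.3072,"dy": 0.8512},
    {"aperture": 0,"dx": -0.3072,"dy": 0.8512},
    {"aperture": 0,"drz": 0.0796},
    {"aperture": 0,"drz": 0.0796},
    {"aperture": 0}
  ]
}}

```text
time: 7.35
tool_pos: [0.4399, 0.2745, 0.2013]
tool_rot: [-0.001, -0.038, 0.999, -0.0]
contact_force: [0.1, -0.2, -4.0]
gripper_width: 0.568
grasp_force: 64.7
```

```bash
python3 - <<'E'
from h import *
s=manip.state();T=rot(s["tool_rot"]).as_matrix();p=np.array(s["tool_pos"]);print(s["joint_pos"],p,T.round(3))
im,P=cloud("wrist");save("w3",im);np.save("w3.npy",P)
Q=(P-p)@T   # tool frame
m=(abs(Q[...,0])<.08)&(abs(Q[...,1])<.024)&(Q[...,2]>-.005)&(Q[...,2]<.05)
q=Q[m];print(m.sum(),np.percentile(q,[1,50,99],0).round(4))
for k in np.arange(-.07,.08,.006):
    w=q[(q[:,0]>=k)&(q[:,0]<k+.006)]
    if len(w)>5: print(k.round(3),len(w),np.median(w[:,2]).round(4),w[:,1].min().round(4),w[:,1].max().round(4))
E
```

```text
[ 4.14362078e-01 -1.68571091e-01  1.90780632e+00 -4.39557704e-05
  1.40426452e+00 -1.23242737e+00] [0.4398911  0.27452355 0.20126505] [[-0.997 -0.076 -0.002]
 [-0.076  0.997 -0.001]
 [ 0.002 -0.001 -1.   ]]
27479 [[-0.0355 -0.0235  0.0014]
 [ 0.0111  0.0001  0.0031]
 [ 0.046   0.0235  0.0284]]
-0.04 633 0.0031 -0.0239 0.0238
-0.034 1540 0.003 -0.0239 0.0239
-0.028 1571 0.003 -0.024 0.024
-0.022 1645 0.003 -0.0239 0.024
-0.016 1711 0.003 -0.0239 0.024
-0.01 1800 0.0029 -0.024 0.0237
-0.004 1847 0.0028 -0.024 0.0237
0.002 1952 0.0029 -0.0239 0.0237
0.008 1968 0.0029 -0.024 0.024
0.014 2050 0.003 -0.024 0.024
0.02 2069 0.0032 -0.024 0.0239
0.026 2156 0.0032 -0.024 0.024
0.032 2231 0.0031 -0.024 0.024
0.038 3240 0.0104 -0.024 0.0239
0.044 1066 0.0241 -0.024 0.0238
```

View pics/w3.png

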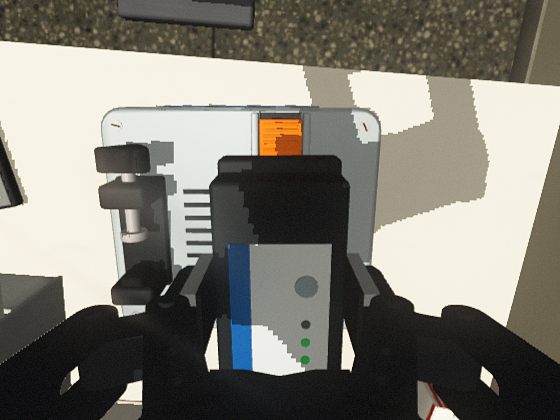

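The pack is held squarely: heel at row 157–180, catch at (280,135). Its underside is at tool z 0.039 and its origin at tool x -0.0085. Next is lateral offset against the catch.

```bash
cat > chk.py <<'E'
from h import *
import sys
e=np.array([np.cos(.0705),np.sin(.0705)]);n=np.array([-e[1],e[0]]);B=np.array([.4697,.2763])
def packpose(): # predicted from tool
    s=manip.state();T=rot(s["tool_rot"]).as_matrix();p=np.array(s["tool_pos"])
    f=lambda x,y,z:p+T@np.array([x,y,z])
    loc=lambda w:np.round([(w[:2]-B)@e*1e3,(w[:2]-B)@n*1e3,(w[2]-.046)*1e3],1)
    th=np.arctan2(T[2,0],-T[2,2])
    print("t",round(s["time"],2),"tilt",th.round(3),"yawerr",(np.arctan2(-T[1,0],-T[0,0])-.0705).round(4),"F",np.round(s["contact_force"],1))
    print("origin e,n,z mm",loc(f(-.0085,0,.039)),"tongue",loc(f(-.0695,0,.0335)),"heel low",loc(f(.0465,0,.039)),"tool",p.round(4),"\nw->tool e,n,up:",T.T@np.r_[e,0],T.T@np.r_[n,0],T.T@[0,0,1])
if __name__=="__main__": packpose()
E
python3 - <<'E'
from chk import *
packpose()
s=manip.state();T=rot(s["tool_rot"]).as_matrix();p=np.array(s["tool_pos"]);P=np.load("w3.npy");Q=(P-p)@T
for k in (.015,.02,.025,.03):
    m=(abs(Q[...,0]-k)<.002)&(abs(Q[...,2]-.003)<.002)&(abs(Q[...,1])<.04);y=Q[m][:,1];print(k,y.min(),y.max())
im=cv2.imread("pics/w3.png");h=cv2.cvtColor(im,cv2.COLOR_BGR2HSV);z=P[...,2]
u=np.mgrid[:420,:560][1]
m=(h[...,0]>5)&(h[...,0]<20)&(h[...,1]>150)&(z>.066)&(z<.078)&(u>240)&(u<320)
o=P[m][:,:2]@np.stack([e,n],1);print("orange e,n",np.percentile(o,[1.5,98.5],0)-[B@e,B@n])
o=P[m][:,:2];
m=(abs(z-.0605)<.004)&(u>80)&(u<400);o=P[m][:,:2]@np.stack([e,n],1);print("cover e n",np.percentile(o,[.3,99.7],0)-[B@e,B@n])
E
```

```text
t 7.4 tilt 0.001 yawerr 0.0058 F [ 0.8 -0.2 -3.3]
origin e,n,z mm [-21.3   0.2 116.4] tongue [ 39.8   0.6 121.9] heel low [-7.630e+01 -1.000e-01  1.165e+02] tool [0.4401 0.2744 0.2015] 
w->tool e,n,up: [-0.99998214 -0.00580743 -0.00141472] [-5.80667846e-03  9.99983000e-01 -5.31457505e-04] [ 1.41778657e-03 -5.23233162e-04 -9.99998858e-01]
0.015 -0.025517994495306978 0.02408900000704381
0.02 -0.02547458599971442 0.024085549946278165
0.025 -0.02550809747138712 0.02414643073892527
0.03 -0.02559465303371613 0.02412534497052745
orange e,n [[-0.08816503 -0.01451068]
 [-0.06506882  0.01382992]]
cover e n [[-0.09576434 -0.12665463]
 [ 0.06404559  0.07079615]]
```

In the tool's units: 0.15 rad / 1.5708 = 0.0955.

{"api": "inch_along", "payload": {
  "increments": [
    {"aperture": 0,"drz": 0.0038},
    {"aperture": 0,"dry": 0.0955},
    {"aperture": 0,"dry": 0.0955},
    {"aperture": 0}
  ]
}}

```text
time: 7.9
tool_pos: [0.4419, 0.2742, 0.2012]
tool_rot: [-0.149, -0.033, 0.988, -0.005]
contact_force: [0.1, -0.4, -4.3]
gripper_width: 0.563
grasp_force: 64.7
```

```bash
cat >> chk.py <<'E'
def go(tx,tz,th,n0=.4):
    "tool-axis delta from measured pose to put tongue tip at (tx,n0,tz) mm with tilt th"
    s=manip.state();T=rot(s["tool_rot"]).as_matrix();p=np.array(s["tool_pos"])
    A=np.stack([-np.r_[e,0],np.r_[n,0],[0,0,-1.]],1)@R.from_euler("y",th).as_matrix()
    tip=np.r_[B+e*tx/1e3+n*n0/1e3,.046+tz/1e3]
    g=tip-A@np.array([-.0695,0,.0335])
    print("delta",(T.T@(g-p)).round(4),"rot",R.from_matrix(T.T@A).as_rotvec().round(4))
E
python3 -c "
from chk import *
packpose();go(53.5,25,.3);go(53.5,6,.3)"
```

```text
t 7.9 tilt 0.3 yawerr -0.0036 F [ 0.1 -0.4 -4.3]
origin e,n,z mm [-31.2  -0.2 115.4] tongue [ 28.7  -0.4 102.6] heel low [-83.8   0.  131.7] tool [0.4419 0.2742 0.2012] 
w->tool e,n,up: [-0.95528     0.00343639 -0.2956828 ] [3.45260311e-03 9.99993931e-01 4.67283808e-04] [ 2.95682610e-01 -5.74488476e-04 -9.55286064e-01]
delta [-0.0467  0.0007  0.0668] rot [ 0.0005 -0.0002 -0.0035]
delta [-0.0523  0.0007  0.085 ] rot [ 0.0005 -0.0002 -0.0035]
```

In the tool's units: 0.0334 m is 0.5344, 0.0007 m is 0.0112.

{"api": "inch_along", "payload": {
  "increments": [
    {"aperture": 0,"dx": -0.3728,"dy": 0.0112,"dz": 0.5344},
    {"aperture": 0,"dx": -0.3744,"dz": 0.5344},
    {"aperture": 0},
    {"aperture": 0}
  ]
}}

```text
time: 8.4
tool_pos: [0.4655, 0.2773, 0.1262]
tool_rot: [-0.148, -0.034, 0.988, -0.005]
contact_force: [-0.3, -0.2, -3.6]
gripper_width: 0.566
grasp_force: 64.8
```

```bash
python3 -c "
from chk import *
packpose();go(53.5,6,.3)
im,P=cloud('wrist');save('w4',im)
im,P=cloud('scene');a=manip.look_for('scene','pump')[0]['extent'];print(a);save('s4',cv2.resize(im[150:240,140:250],None,fx=5,fy=5,interpolation=2))"
```

```text
t 8.4 tilt 0.298 yawerr -0.0017 F [-0.3 -0.2 -3.6]
origin e,n,z mm [-7.4  1.4 40.4] tongue [52.5  1.3 27.8] heel low [-60.    1.4  56.6] tool [0.4655 0.2773 0.1262] 
w->tool e,n,up: [-0.95603131  0.00188555 -0.29325856] [0.00160928 0.999998   0.00118333] [ 2.93260206e-01  6.59368159e-04 -9.56032435e-01]
delta [-0.0074 -0.0009  0.0204] rot [ 0.0012  0.0024 -0.0016]
[155.7, 177.0, 217.8, 225.8]
```

```bash
cat >> chk.py <<'E'
def avg(k=8):
    L=[]
    for _ in range(k):
        manip.grab_frame("wrist");s=manip.state();L.append(np.r_[s["tool_pos"],rot(s["tool_rot"]).as_rotvec()])
    L=np.array(L);print("std mm",(L[:,:3].std(0)*1e3).round(2));m=L.mean(0)
    q=R.from_rotvec(m[3:]).as_quat();f=manip.state()
    f["tool_pos"]=m[:3];f["tool_rot"]=np.r_[q[3],q[:3]]
    manip_state=lambda:f
    global manip_
    return f
E
sed -i 's/s=manip.state();T=rot/s=ST or manip.state();T=rot/; s/^import sys/ST=None/' chk.py
sed -i '/manip_state=\|global manip_/d' chk.py
python3 - <<'E'
import chk
chk.ST=chk.avg();chk.packpose();chk.go(53.5,6,.3)
E
```

```text
std mm [0.26 0.16 0.68]
t 8.95 tilt 0.298 yawerr -0.002 F [ 0.1 -0.4 -3. ]
origin e,n,z mm [-7.3  1.3 39.9] tongue [52.7  1.1 27.2] heel low [-59.8   1.4  56. ] tool [0.4657 0.2773 0.1256] 
w->tool e,n,up: [-0.95582888  0.00215533 -0.29391583] [0.00192155 0.99999757 0.00108414] [ 2.93917449e-01  4.71480318e-04 -9.55830692e-01]
delta [-0.0071 -0.0008  0.0199] rot [ 0.0011  0.0017 -0.0019]
```

View pics/w4.png

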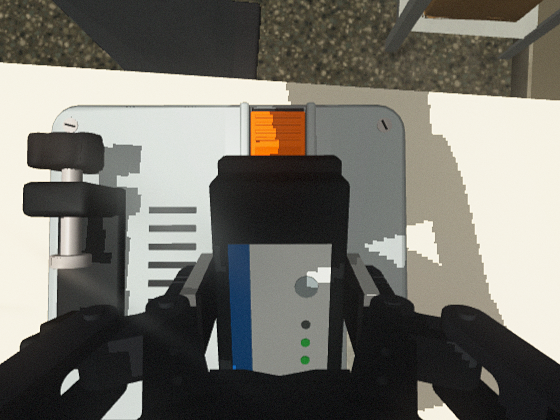

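View pics/s4.png

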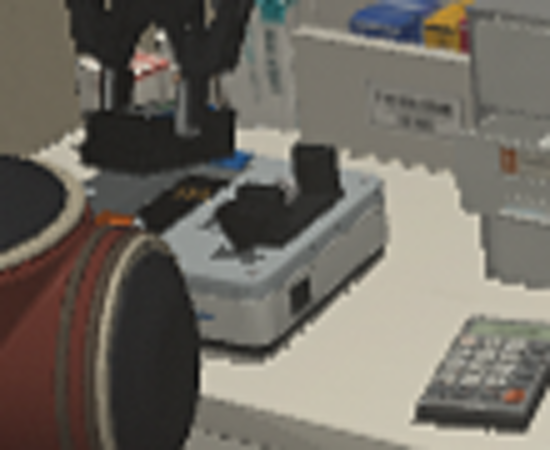

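Heel is centred at px 279.5 and the catch at about 278, so the pack needs about -0.8 mm in n, matching the computed delta. Lowering now.

In the tool's units: 0.01 m is 0.16, -0.0008 m is -0.0128, -0.002 rad / 1.5708 = -0.0013.

{"api": "inch_along", "payload": {
  "increments": [
    {"aperture": 0,"dx": -0.0576,"dy": -0.0128,"dz": 0.16,"drz": -0.0013},
    {"aperture": 0,"dx": -0.0288,"dz": 0.08},
    {"aperture": 0,"dx": -0.0272,"dz": 0.08},
    {"aperture": 0}
  ]
}}

```text
time: 9.45
tool_pos: [0.4662, 0.2762, 0.103]
tool_rot: [-0.15, -0.035, 0.988, -0.005]
contact_force: [-0.1, -0.2, -3.6]
gripper_width: 0.564
grasp_force: 64.9
```

```bash
python3 - <<'E'
import chk
chk.ST=chk.avg(4);chk.packpose();chk.go(59.5,5.5,.3)
E
```

```text
std mm [0.03 0.03 0.12]
t 9.65 tilt 0.3 yawerr -0.0002 F [-0.2  0.3 -2.7]
origin e,n,z mm [-6.7  0.3 17.7] tongue [53.2  0.3  5. ] heel low [-59.3   0.3  34. ] tool [0.4664 0.2763 0.1035] 
w->tool e,n,up: [-9.55354572e-01  3.72479451e-04 -2.95461507e-01] [1.78569087e-04 9.99999751e-01 6.83278733e-04] [ 2.95461688e-01  6.00013171e-04 -9.55354401e-01]
delta [-0.0059  0.0001 -0.0024] rot [ 0.0007  0.0001 -0.0002]
```

In the tool's units: -0.003 m is -0.048, -0.0029 m is -0.0464.

{"api": "inch_along", "payload": {
  "increments": [
    {"aperture": 0,"dx": -0.048,"dz": -0.0192},
    {"aperture": 0,"dx": -0.0464,"dz": -0.0192},
    {"aperture": 0}
  ]
}}

```text
time: 10.02
tool_pos: [0.4723, 0.2768, 0.1041]
tool_rot: [-0.15, -0.035, 0.988, -0.005]
contact_force: [-2.5, -0.7, -1.8]
gripper_width: 0.566
grasp_force: 64.9
```

```bash
python3 - <<'E'
import chk
chk.ST=chk.avg(4);chk.packpose();chk.go(60.5,5.5,.2);chk.go(61,5.5,.1);chk.go(61,5.5,0)
E
```

```text
std mm [0.01 0.01 0.  ]
t 10.22 tilt 0.301 yawerr -0.0001 F [-3.2 -0.7 -1.8]
origin e,n,z mm [-0.8  0.3 18.3] tongue [59.1  0.3  5.5] heel low [-53.3   0.3  34.6] tool [0.4723 0.2768 0.1041] 
w->tool e,n,up: [-9.55037572e-01  3.09967842e-04 -2.96484638e-01] [1.32329421e-04 9.99999800e-01 6.19216608e-04] [ 2.96484770e-01  5.52141486e-04 -9.55037421e-01]
delta [0.0017 0.0001 0.0067] rot [ 0.0006 -0.101  -0.0002]
delta [0.0035 0.0001 0.014 ] rot [ 6.00e-04 -2.01e-01 -2.00e-04]
delta [0.005  0.0001 0.0215] rot [ 6.00e-04 -3.01e-01 -2.00e-04]
```

In the tool's units: 0.0034 m is 0.0544, 0.0033 m is 0.0528, -0.05 rad / 1.5708 = -0.0318.

{"api": "inch_along", "payload": {
  "increments": [
    {"aperture": 0,"dx": 0.016,"dz": 0.0528,"dry": -0.0318},
    {"aperture": 0,"dx": 0.016,"dz": 0.0544,"dry": -0.0318},
    {"aperture": 0}
  ]
}}

```text
time: 10.6
tool_pos: [0.468, 0.2765, 0.098]
tool_rot: [-0.1, -0.035, 0.994, -0.003]
contact_force: [-3.4, -0.7, -2.0]
gripper_width: 0.564
grasp_force: 64.8
```

```bash
python3 - <<'E'
import chk
chk.ST=chk.avg(4);chk.packpose();chk.go(61,5.5,.1);chk.go(61,5.5,0)
E
```

```text
std mm [0.02 0.01 0.01]
t 10.8 tilt 0.203 yawerr -0.0001 F [-7.1  0.1 -0.4]
origin e,n,z mm [-1.2  0.4 12.1] tongue [59.7  0.3  5.2] heel low [-55.    0.4  23.2] tool [0.468  0.2765 0.098 ] 
w->tool e,n,up: [-9.79501735e-01  2.86031857e-04 -2.01435524e-01] [1.46233045e-04 9.99999738e-01 7.08893140e-04] [ 2.01435674e-01  6.64905531e-04 -9.79501520e-01]
delta [0.0018 0.0001 0.0067] rot [ 0.0007 -0.1028 -0.0002]
delta [0.0041 0.0001 0.0141] rot [ 7.000e-04 -2.028e-01 -2.000e-04]
```

In the tool's units: 0.0035 m is 0.056, 0.0016 m is 0.0256, -0.05 rad / 1.5708 = -0.0318.

{"api": "inch_along", "payload": {
  "increments": [
    {"aperture": 0,"dx": 0.0288,"dz": 0.056,"dry": -0.0318},
    {"aperture": 0,"dx": 0.0256,"dz": 0.056,"dry": -0.0318},
    {"aperture": 0}
  ]
}}

```text
time: 11.18
tool_pos: [0.4641, 0.2763, 0.0915]
tool_rot: [-0.05, -0.035, 0.998, -0.001]
contact_force: [-2.8, 1.6, -5.6]
gripper_width: 0.564
grasp_force: 64.7
```

```bash
python3 - <<'E'
import chk
chk.ST=chk.avg(4);chk.packpose();chk.go(59.7,5.5,.0);print(chk.ST["grasp_force"],chk.ST["ft_torque"])
E
```

```text
std mm [0.01 0.   0.01]
t 11.38 tilt 0.102 yawerr -0.0005 F [-4.2  0.6 -3.8]
origin e,n,z mm [-1.   0.4  5.9] tongue [60.2  0.4  5.2] heel low [-55.7   0.4  11.5] tool [0.4642 0.2763 0.0916] 
w->tool e,n,up: [-9.94826850e-01  6.15271225e-04 -1.01583266e-01] [5.19281476e-04 9.99999393e-01 9.71377488e-04] [ 1.01583802e-01  9.13602098e-04 -9.94826566e-01]
delta [0.0036 0.     0.007 ] rot [ 0.0009 -0.1018 -0.0006]
64.77870225906372 [ 0.22800247  0.47332957 -0.00480865]
```

In the tool's units: 0.0035 m is 0.056, 0.0017 m is 0.0272, -0.052 rad / 1.5708 = -0.0331.

{"api": "inch_along", "payload": {
  "increments": [
    {"aperture": 0,"dx": 0.0272,"dz": 0.056,"dry": -0.0318},
    {"aperture": 0,"dx": 0.0256,"dz": 0.056,"dry": -0.0331},
    {"aperture": 0}
  ]
}}

```text
time: 11.75
tool_pos: [0.461, 0.276, 0.0857]
tool_rot: [0.001, -0.035, 0.999, 0.0]
contact_force: [-2.3, 0.4, -3.1]
gripper_width: 0.569
grasp_force: 64.9
```

```bash
python3 - <<'E'
import chk
chk.ST=chk.avg(4);chk.packpose();print(chk.ST["grasp_force"],chk.ST["ft_torque"])
E
```

```text
std mm [0.01 0.01 0.06]
t 11.95 tilt -0.002 yawerr -0.0006 F [-3.   1.4 -0.7]
origin e,n,z mm [-0.1  0.3  0.5] tongue [60.9  0.2  6.1] heel low [-55.1   0.3   0.4] tool [0.461  0.2759 0.0855] 
w->tool e,n,up: [-9.99998527e-01  5.74370861e-04  1.61722893e-03] [5.75393476e-04 9.99999635e-01 6.31931473e-04] [-1.61686538e-03  6.32861086e-04 -9.99998493e-01]
65.26497602462769 [-0.04909681  0.4719216  -0.01746884]
```

Careful with the scale: shifts go in shares of 62.5 mm and turns go in shares of pi/2 rad. That gives: 0.001 m is 0.016.

{"api": "inch_along", "payload": {
  "increments": [
    {"aperture": 0,"dz": 0.016},
    {"aperture": 0,"dz": 0.016},
    {"aperture": 0}
  ]
}}

```text
time: 12.32
tool_pos: [0.461, 0.276, 0.0853]
tool_rot: [0.001, -0.035, 0.999, -0.0]
contact_force: [-9.2, -2.1, 11.3]
gripper_width: 0.563
grasp_force: 66.5
```

```bash
python3 - <<'E'
import chk
from h import *
im,P=cloud("wrist");save("w5",im)
chk.ST=chk.avg(2);chk.packpose()
T=rot(chk.ST["tool_rot"]).as_matrix();d=P-chk.ST["tool_pos"];s=d[...,:2]@-chk.e;t=d[...,:2]@chk.n;z=P[...,2]
for k in np.arange(-.04,.09,.006):
    m=(abs(t)<.01)&(s>=k)&(s<k+.006)&(z<.13)
    if m.sum()>5: print(k.round(3),m.sum(),np.percentile(z[m]-.046,[10,50,90]).round(4))
E
```

```text
std mm [0.01 0.01 0.01]
t 12.47 tilt -0.001 yawerr -0.0004 F [-8.3 -1.8 11.1]
origin e,n,z mm [-0.1  0.3  0.4] tongue [60.9  0.3  6. ] heel low [-55.1   0.3   0.3] tool [0.461  0.276  0.0854] 
w->tool e,n,up: [-9.99999244e-01  4.09799708e-04  1.15963597e-03] [ 4.09735174e-04  9.99999914e-01 -5.58867353e-05] [-1.15965877e-03 -5.54115494e-05 -9.99999326e-01]
-0.04 363 [0.0357 0.0365 0.037 ]
-0.034 645 [0.0359 0.0365 0.0372]
-0.028 670 [0.0358 0.0365 0.0372]
-0.022 686 [0.0358 0.0365 0.0372]
-0.016 720 [0.0358 0.0365 0.0373]
-0.01 737 [0.0358 0.0365 0.0372]
-0.004 759 [0.0359 0.0366 0.0374]
0.002 804 [0.0358 0.0366 0.0374]
0.008 801 [0.0357 0.0365 0.0372]
0.014 867 [0.0356 0.0364 0.0372]
0.02 874 [0.0354 0.0362 0.0369]
0.026 899 [0.0354 0.0362 0.0369]
0.032 927 [0.0354 0.0362 0.037 ]
0.038 1320 [0.016  0.0299 0.0364]
0.044 684 [0.0196 0.023  0.0261]
0.05 920 [0.0258 0.0266 0.0274]
0.056 936 [0.0242 0.0257 0.027 ]
0.062 939 [0.0238 0.0247 0.0259]
0.068 989 [0.024  0.0251 0.0262]
0.074 975 [0.0237 0.0248 0.0259]
0.08 748 [0.0135 0.0145 0.0154]
0.086 207 [0.0109 0.012  0.0132]
```

View pics/w5.png

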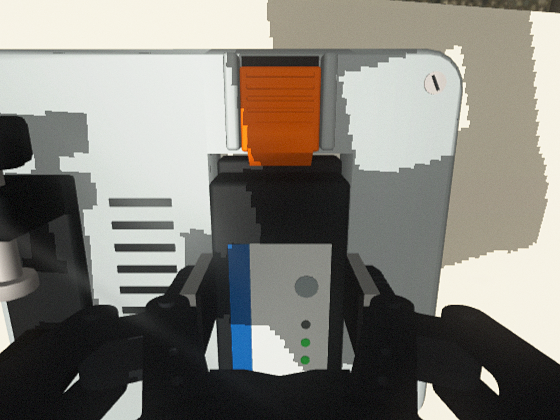

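The pack top sits flat at 36.2–36.6 mm above the bay floor, and the orange nose (280,163) covers the heel step. Releasing and retreating.

In the tool's units: -0.0015 m is -0.024.

{"api": "inch_along", "payload": {
  "increments": [
    {"aperture": 0,"dz": -0.024},
    {"aperture": 1},
    {"aperture": 1},
    {"aperture": 1},
    {"aperture": 1}
  ]
}}

```text
time: 13.1
tool_pos: [0.4608, 0.2759, 0.0847]
tool_rot: [0.001, -0.035, 0.999, 0.0]
contact_force: [0.2, -0.6, 1.3]
gripper_width: 0.997
grasp_force: 0.0
```

{"api": "inch_along", "payload": {
  "increments": [
    {"aperture": 1,"dz": -0.32},
    {"aperture": 1,"dz": -0.8},
    {"aperture": 1,"dz": -0.96},
    {"aperture": 1,"dx": 0.64},
    {"aperture": 1}
  ]
}}

```text
time: 13.72
tool_pos: [0.4192, 0.2731, 0.2151]
tool_rot: [0.002, -0.036, 0.999, 0.001]
contact_force: [0.4, 1.2, -0.6]
gripper_width: 0.999
grasp_force: 0.0
```

```bash
python3 - <<'E'
import chk
from h import *
im,P=cloud("wrist");save("w6",im)
d=P[...,:2]-chk.B;s=d@chk.e;t=d@chk.n;z=P[...,2]-.046
m=(abs(t)<.022)&(abs(s)<.065)&(abs(z-.036)<.006)
A=np.c_[P[m][:,:2]-chk.B,np.ones(m.sum())];print("plane",np.linalg.lstsq(A,z[m],rcond=None)[0].round(4))
m=(abs(t)<.035)&(abs(s)<.065)&(abs(z-.036)<.006);print(cv2.minAreaRect(P[m][:,:2].astype(np.float32)),s[m].min(),s[m].max(),t[m].min(),t[m].max())
h=cv2.cvtColor(im,cv2.COLOR_RGB2HSV);m=(h[...,0]>5)&(h[...,0]<20)&(h[...,1]>150)&(z>.018)&(z<.03)&(abs(t)<.02)&(s<0)
print("catch e range",np.percentile(s[m],[1,99]))
E
```

```text
plane [ 0.0046 -0.0003  0.0364]
((0.47222545742988586, 0.2761908769607544), (0.10509730130434036, 0.05082999914884567), 4.330929756164551) -0.04995707154004685 0.055101791139970775 -0.025713620886760297 0.025200540153344393
catch e range [-0.08849368 -0.05319085]
```

View pics/w6.png

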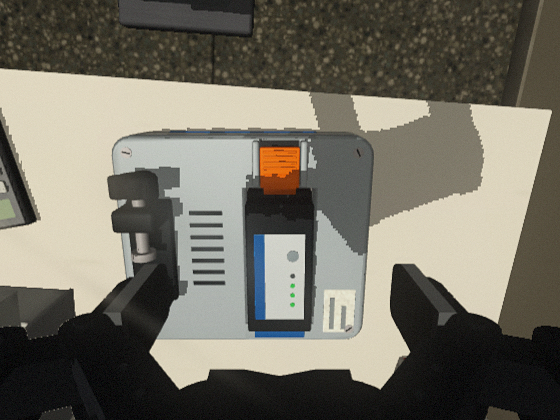

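Top face spans -50 to +55 mm, flat at 36.4 mm, and the catch edge is at -53 mm, the same as at rest. The pack is seated with the lip over its tongue at (280,333), so I'm handing in.

```bash
python3 -c "
from plant import manip
print(manip.job_done())"
```

```text
the job is handed in; nothing more can be done
None
```

The battery pack is hooked under the lip, flat on the bay floor with the catch back over its heel, and released; the job was handed in at about 14 s with nothing else touched, but no verdict came back.

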